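# Load the solder spool up its ramp and lock it

## Robot

A 6-joint arm with a two-finger parallel gripper is mounted at the origin on a cart in front of the work surface, level with it; the furniture and walls round the work are solid. World frame = base frame: x ahead of the robot, y to its left, z up, the work surface at z = 0. Lengths are in mm, angles in rad, forces in N, time in s.
With the tool pointing down it reaches from about 250 to 725 mm from the base axis. Payload 4 kg.
Tool frame: the origin (TCP) lies midway between the tips of the shut fingers; the grasp point (between the pads) lies 19 mm behind it; z points along the fingers, y is the line along which they close (so a half turn about z gives the same grasp; the last joint's range is limited). The gripper opens to 85 mm and grips with 20 to 120 N. Pads are 22 mm wide; open, the fingers measure 114 mm over their backs; the gripper's body (76 mm by 85 mm) begins 54 mm behind the grasp point. The pads swing forward as they close: fully open they stand 13 mm farther back than shut.
Start: joints at [-1.253, 0.241, 0.005, 1.335, 0, 1.571], TCP at [156.237, -474.963, 231.306] pointing down, gripper open.
Joint ranges: [-2.72, 2.72], [-1.05, 1.87], [-1.09, 1.28], [-1.99, 2.15], [-1.42, 1.44], [-3.14, 3.14]. Speed limits (rad/s): [2.79, 2.79, 3.14, 3.14, 3.14, 3.14].

## Interface

Orientations are given as a rotation vector (axis times angle).
In Python, from cell import sensors, vision, order gives the robot as it stands.
- The arm moves only by the tool servo_tool, never from a script. Its argument "commands" is a list that holds one entry, the list of rows, each a list of 5 numbers: the shift along the tool's x, y, z each as a share of 0.15 m, from -1 to 1, then the turn about the tool's z as a share of pi/2 rad, from -1 to 1, then the gripper's target within -1 to 1 (shut at 1, half-way at 0, fully open at -1). A call has 1 to 5 rows; each row is the pose to reach, as a shift and turn from the pose commanded when the call began, along the tool's axes at that moment; what a row does not reach only later rows make up. A row lasts 1/8 s, in which the tool goes at most 62.5 mm and 10.7 degrees, less where a joint would pass 70% of its speed; a pose out of reach is approached as far as the arm can. A call with a number of a shift or a turn outside -1 to 1 is refused whole. A call with a gripper value outside its range is refused whole. The fingers move at their own pace and stop on an object; the grip force is fixed at half the most. Time passes only in rows, so rows that repeat a pose let the fingers close. It gives the time, the measured TCP pose, the force, the opening and the grip force at its end, in the units of the state.
- sensors.get_obs(): the state, without advancing time (a new reading comes with each control period).
- vision.camera(name): name is "side" or "top"; returns the picture (384x512x3 uint8, red, green, blue); there is no depth.
- vision.camera_info(name): a dict with "camera_matrix" (3x3 intrinsics, pixels), "rvec" (rotation vector, rad) and "tvec" (3), from world to camera coordinates, as OpenCV has them. Camera axes: x right, y down, z forward; pixel columns grow to the right and rows downward; lengths in mm; the calibration is good to about 2 mm. A picture is of the moment at which its call begins. camera_info takes no time and is no camera call.
- order.close_job(): hands the job in; it is judged then, once.
Trained networks look in the newest picture that a camera, given by its name, has taken for a name from the list of things; names that differ only in an ending like _2 or _b are one class to them, and where a whole thing is asked for, a point or a joint stands for the part that bears it (a point fixed in the world has none). Each returns a list of dicts, best first, with "p" (0 to 1); they miss things now and then, are a little off and sometimes report something else, mostly with a low value. They report only what shows in the picture. A call takes as long as a camera call.
- vision.recognise(camera, label): "box" ([left, top, right, bottom] in pixels, round what is visible of it).
- vision.silhouettes(camera, label): "region" (384x512 bool, what is visible of it) and "box" ([left, top, right, bottom] in pixels, round what is visible of it).
- vision.spot_point(camera, label): "location" ([column, row] in pixels: a listed point, or the origin of a listed thing).
The state is a dict: "time": time; "joint_positions": joint angles; "qvel": joint speeds; "joint_torque": joint torques, N m; "position": TCP position; "ee_rot": TCP orientation; "ft_force": force on the tool from outside, world axes, zero at the start; "moment": the same for the moment, N m; "opening": opening from 0.0 (shut) to 1.0 (fully open); "grip_force": force on a finger pad.
Only numpy, scipy, OpenCV 4.12 (cv2) and the standard library are available. Lean on these libraries where they do the work, as an engineer would, in place of code of your own. Each camera call takes 0.05 s, during which the arm holds its last target. There are 200 camera calls.

## Task

With the fingertips only, slowly push the blue-flanged solder spool up the ramp and over the small crest until it rests fully home against the stop, without letting it run back down or shoot ahead. Then push the red keeper fully in so that its bolt closes off the lane behind the spool. Roll the spool, do not lift it, leave the loose things around the ramp where they are, and finish clear of everything.

Things in the scene. Friction and masses are not known exactly. Their poses are not given: they have to be found in the camera images.
- ramp: Fixed loading ramp on the bench, 270 mm long, 62 mm wide: aluminium lane 52 mm wide between yellow side guides that stand 12 mm above the lane's surface. Origin: centre of its underside. x points up the ramp, y to the left when looking up it, z up. The foot end (x=-135 mm) is open. A slotted bracket beside the lane (x=42 to 72, y=33 to 50 mm, up to z=67 mm) guides the keeper.
- ramp_deck: The 10 degree slope of the lane, 174 mm long. Origin on its surface at the bottom of the foot hollow, mid lane (ramp frame x=-100, z=12 mm; from there the lane also rises 6 mm towards the open foot end); x runs up the slope, y as the ramp's, z square to the slope: a spool rolling on the slope has its axis at z=29 mm here.
- crest (a point): Top edge of the slope, on the lane's surface, mid lane: ramp frame x=71, z=42 mm. From here the lane falls 10 degrees to the stop: past the crest the spool rolls the last 25 mm down by itself and stays.
- seat (a point): Where the middle of the spool lies when fully home: ramp frame x=96, y=0, z=67 mm. The stop is an upright yellow plate with a black rubber face, 75 mm tall, its face at ramp x=125 mm.
- spool: Solder spool, blue flanges, silvery wire, 58 mm diameter, 48 mm long, about 0.28 kg, smooth (friction about 0.35), lying with its axis across the lane, free to roll. Origin on its axis at one end face; z is its axis.
- spool_center (a point): Middle of the spool, on its axis. It starts in the foot hollow (ramp frame x=-100 mm), about 41 mm above the bench.
- keeper (a joint): Slide of the keeper in m: 0 drawn back (starts at 0 to 0.008), 0.036 fully in. It moves along the ramp's -y (into the lane), stiffly (about 1.5 N and some drag), and stays where it is left. Fully in, its 10 mm steel bolt sticks halfway across the lane at ramp x=57, z=56 mm, just behind the seated spool.
- keeper_back (a point): Middle of the back (ramp +y) face of the keeper's red paddle, 15 mm below its top: the point to push on, in ramp -y. Paddle head 28 mm wide along the ramp's x, 10 mm thick, from z=69 to 101 mm; back face at ramp x=57, y=81 mm when drawn back, y=45 mm when fully in, where the head stands 2 mm above the bracket. The space behind and above it is free.
- heat_sink: Black finned heat sink, 45x45x23 mm, loose, beside the lower half of the ramp on its +y side. Origin: centre of underside. Leave alone.
- connector: Green connector block, 18x52x19 mm, loose, beside the ramp on its -y side. Origin: centre of underside. Leave alone.
- loupe: Black loupe, 41 mm diameter, 36 mm tall, loose, beyond the upper end of the ramp. Origin: centre of underside. Leave alone.
- label_box: Small brown carton of labels, 46x70x32 mm, loose, beyond the foot of the ramp. Origin: centre of underside. Leave alone.

How it is judged:
By the outcome, as a careful person would: the job done as asked, in the order asked, and still so for the second after the job is handed in, with the robot touching nothing.
It also fails if it takes over 54 s, if anything falls off the work surface, if the arm or the gripper's body presses on something with over 40 N, if the wrist force passes 120 N, or if a joint passes its speed limit or range.

## Working session

There is one attempt and no reset: what is moved stays moved. The work goes in short steps, Python scripts to look and compute and a tool call to move; the robot and the scene stay as the last step left them, time stands still between calls to the robot, and variables do not carry over. Pictures are saved under pics/ and viewed, at most 10 in all, crops included, and the job is handed in when it is done.

Besides the shell and the picture viewer there is one more tool, called after "Call:" in YAML: its name, and indented under it one key for each argument. servo_tool: Moves the arm, as the interface text tells. Shift numbers are shares of 0.15 m and turn numbers shares of pi/2 rad, none past 1 either way. Its arguments: {"type":"object","properties":{"commands":{"type":"array","items":{"type":"array","items":{"type":"array","items":{"type":"number"}}}}},"required":["commands"]}

```bash
mkdir -p pics; python3 - <<'E'
from cell import sensors, vision
import cv2,numpy as np
o=sensors.get_obs();print({k:np.round(v,3).tolist() for k,v in o.items()})
ims=[]
for c in("side","top"):
    im=vision.camera(c);ims.append(im);i=vision.camera_info(c)
    print(c,np.round(i["camera_matrix"],1).tolist(),i["rvec"],i["tvec"])
    for l in["ramp","ramp_deck","crest","seat","spool","spool_center","keeper_back","heat_sink","connector","loupe","label_box"]:
        r=vision.spot_point(c,l);print(l,[(np.round(q["location"]).tolist(),round(q["p"],2)) for q in r[:2]])
    cv2.imwrite(f"pics/{c}0.png",cv2.resize(im[...,::-1],(768,576)))
E
```

```text
{'time': 0.0, 'joint_positions': [-1.253, 0.241, 0.004, 1.335, 0.0, 1.571], 'qvel': [0.002, -0.001, -0.001, -0.0, -0.001, 0.003], 'joint_torque': [0.001, -37.232, 25.241, 0.017, 0.0, -0.0], 'position': [156.054, -474.363, 230.424], 'ee_rot': [-3.1, -0.497, 0.001], 'ft_force': [-0.148, -0.337, 0.658], 'moment': [-0.032, -0.031, -0.006], 'grip_force': 0.0, 'opening': 0.998}
side [[480.1, 0.0, 250.0], [0.0, 480.1, 189.9], [0.0, 0.0, 1.0]] [ 0.15222218 -2.66183035  1.59707536] [ 498.61080445  116.60786333 1300.88091278]
ramp [([238.0, 230.0], 0.75)]
ramp_deck [([251.0, 206.0], 0.77)]
crest []
seat [([222.0, 222.0], 0.79)]
spool [([260.0, 198.0], 0.54)]
spool_center [([252.0, 195.0], 0.58)]
keeper_back [([258.0, 214.0], 0.61)]
heat_sink [([276.0, 224.0], 0.73)]
connector [([204.0, 224.0], 0.57)]
loupe []
label_box [([263.0, 166.0], 0.51)]
top [[427.7, 0.0, 253.6], [0.0, 427.7, 199.3], [0.0, 0.0, 1.0]] [ 2.12659861 -2.12688902  0.16263436] [ -15.21897212  499.24436099 1387.80385261]
ramp [([241.0, 192.0], 0.98)]
ramp_deck [([265.0, 199.0], 0.87)]
crest [([217.0, 184.0], 0.8), ([239.0, 190.0], 0.46)]
seat [([209.0, 179.0], 0.78)]
spool [([266.0, 204.0], 0.64)]
spool_center [([263.0, 198.0], 0.59)]
keeper_back [([215.0, 207.0], 0.48)]
heat_sink [([159.0, 187.0], 0.63), ([252.0, 226.0], 0.44)]
connector [([238.0, 166.0], 0.65)]
loupe [([158.0, 186.0], 0.65)]
label_box [([355.0, 204.0], 0.73), ([218.0, 202.0], 0.19)]
```

View pics/side0.png

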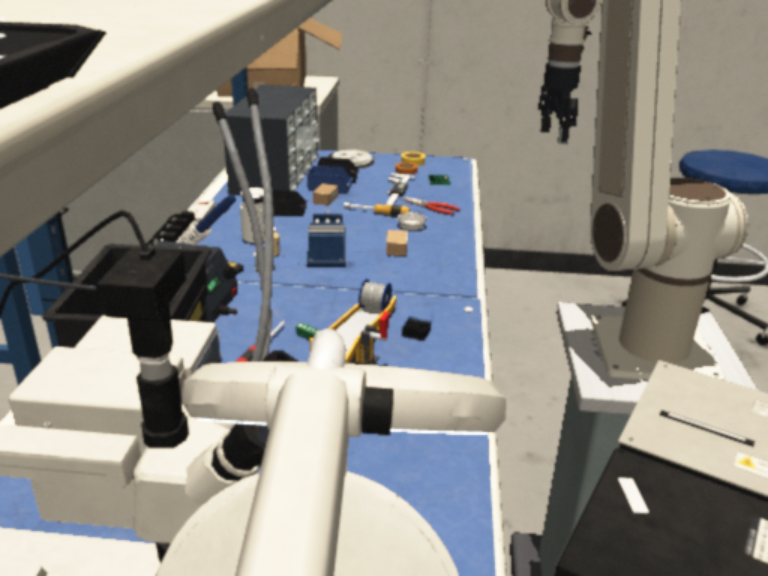

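View pics/top0.png

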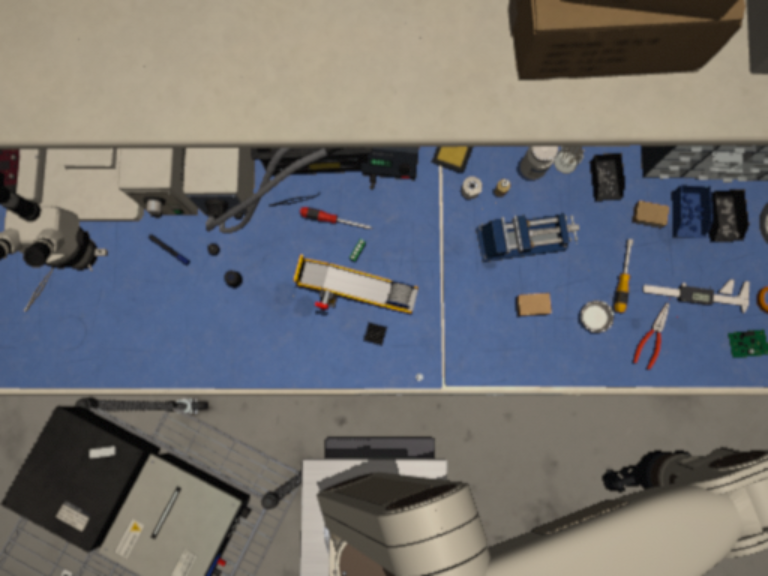

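```bash
cat > h.py <<'E'
import numpy as np,cv2
from scipy.spatial.transform import Rotation as R
from cell import sensors,vision,order
def proj(c,P):
    i=vision.camera_info(c);return cv2.projectPoints(np.float64(P).reshape(-1,1,3),i["rvec"],i["tvec"],i["camera_matrix"],None)[0][:,0]
def r2w(p,P):
    c,s=np.cos(p[2]),np.sin(p[2]);P=np.atleast_2d(P).astype(float)
    return np.c_[p[0]+c*P[:,0]-s*P[:,1],p[1]+s*P[:,0]+c*P[:,1],P[:,2]]
X=np.array([-135,-100,71,125,135.]);Z=np.array([18,12,42,32.5,30.])
def parts():
    out=[]
    for s in(-1,1):
        xs=X[:4];z=Z[:4]+12
        for a in range(3):
            for zz in (z,0*z):
              out.append([[xs[a],s*26,z[a]],[xs[a+1],s*26,z[a+1]],[xs[a+1],s*31,z[a+1]],[xs[a],s*31,z[a]]])
    b=[[x,y,z] for x in(125,135) for y in(-31,31) for z in(30,75)]
    out.append(b);return [np.array(o,float) for o in out]
def render(c,p,S=4):
    m=np.zeros((384*S,512*S),np.uint8)
    for o in parts():
        q=proj(c,r2w(p,o));h=cv2.convexHull(np.float32((q+.5)*S-.5))
        cv2.fillConvexPoly(m,np.int32(np.round(h*16)),1,shift=4)
    return m
E
cat > fit.py <<'E'
from h import *
from scipy.optimize import minimize,least_squares
im=vision.camera("top")
pts={"ramp":([0,0,0],(241,192)),"deck":([-100,0,12],(265,199)),"crest":([71,0,42],(217,184)),"seat":([96,0,67],(209,179)),"kb":([57,78,86],(215,207))}
f=lambda p:np.concatenate([proj("top",r2w(p,a))[0]-b for a,b in pts.values()])
g=[500,0,1.4]
s=least_squares(f,g,x_scale=[10,10,.05],loss="soft_l1");print("net",s.x,np.round(s.fun,1))
hsv=cv2.cvtColor(im,cv2.COLOR_RGB2HSV);S=4
big=cv2.resize(im,None,fx=S,fy=S,interpolation=cv2.INTER_CUBIC)
h=cv2.cvtColor(big,cv2.COLOR_RGB2HSV)
m=((h[...,0]>14)&(h[...,0]<32)&(h[...,1]>120)&(h[...,2]>90)).astype(float)
q=proj("top",r2w(s.x,[0,0,30]))[0]*S;yy,xx=np.mgrid[:m.shape[0],:m.shape[1]]
m[(abs(xx-q[0])>200)|(abs(yy-q[1])>130)]=0
def cost(p):
    r=render("top",p).astype(float);return -(r*m).sum()/((r+m)>0).sum()
best=min((minimize(cost,s.x+np.array(d),method="Nelder-Mead",options=dict(initial_simplex=s.x+np.array(d)+np.array([[0,0,0],[8,0,0],[0,8,0],[0,0,.05]]))) for d in([0,0,0],[4,-4,.02])),key=lambda r:r.fun)
p=best.x;print("fit",p,best.fun);np.save("ramp.npy",p)
print("side check")
for n,(a,b) in dict(pts,sp=([-100,0,41],0)).items():print(n,proj("side",r2w(p,a))[0].round(1),proj("top",r2w(p,a))[0].round(1))
x0,y0=int(q[0]-190),int(q[1]-130)
big[render("top",p)>0]=big[render("top",p)>0]//2+np.array([120,0,120],np.uint8)
for a in([57,81,86],[96,0,67],[-100,0,41]):
    c=proj("top",r2w(p,a))[0]*S;cv2.circle(big,tuple(int(v) for v in c),3,(0,255,0),-1)
a=im[y0//S:y0//S+65,x0//S:x0//S+95];a=cv2.resize(a,(760,300),interpolation=cv2.INTER_CUBIC)
b=cv2.resize(big[y0//S*S:y0//S*S+260,x0//S*S:x0//S*S+380],(760,300))
cv2.imwrite("pics/fit.png",np.vstack([a,b])[...,::-1])
o=sensors.get_obs();print(R.from_rotvec(o["ee_rot"]).as_matrix().round(3))
E
python3 fit.py
```

```text
net [532.08882643  37.80872448   1.30556956] [-2.6 -0.1  1.5 -0.2  0.5  0.2  0.5  1.8 -1.3 -1.6]Traceback (most recent call last):
  File "fit.py", line 16, in <module>
    best=min((minimize(cost,s.x+np.array(d),method="Nelder-Mead",options=dict(initial_simplex=s.x+np.array(d)+np.array([[0,0,0],[8,0,0],[0,8,0],[0,0,.05]]))) for d in([0,0,0],[4,-4,.02])),key=lambda r:r.fun)
  File "fit.py", line 16, in <genexpr>
    best=min((minimize(cost,s.x+np.array(d),method="Nelder-Mead",options=dict(initial_simplex=s.x+np.array(d)+np.array([[0,0,0],[8,0,0],[0,8,0],[0,0,.05]]))) for d in([0,0,0],[4,-4,.02])),key=lambda r:r.fun)
              ~~~~~~~~^^^^^^^^^^^^^^^^^^^^^^^^^^^^^^^^^^^^^^^^^^^^^^^^^^^^^^^^^^^^^^^^^^^^^^^^^^^^^^^^^^^^^^^^^^^^^^^^^^^^^^^^^^^^^^^^^^^^^^^^^^^^^^^^^^^^^^^
    res = _minimize_neldermead(fun, x0, args, callback, bounds=bounds,
                               **options)
    fxe = func(xe)
    fx = function(np.copy(x), *(wrapper_args + args))
  File "fit.py", line 15, in cost
    r=render("top",p).astype(float);return -(r*m).sum()/((r+m)>0).sum()
      ~~~~~~^^^^^^^^^
  File "h.py", line 22, in render
    q=proj(c,r2w(p,o));h=cv2.convexHull(np.float32((q+.5)*S-.5))
  File "h.py", line 5, in proj
    i=vision.camera_info(c);return cv2.projectPoints(np.float64(P).reshape(-1,1,3),i["rvec"],i["tvec"],i["camera_matrix"],None)[0][:,0]
ValueError: time passes only in moves, steps and waits
```

Cache the calibration.

```bash
sed -i 's/^def proj(c,P):/CI={c:vision.camera_info(c) for c in("side","top")}\ndef proj(c,P):/; s/i=vision.camera_info(c);return/i=CI[c];return/' h.py; python3 fit.py
```

```text
net [532.08882643  37.80872448   1.30556956] [-2.6 -0.1  1.5 -0.2  0.5  0.2  0.5  1.8 -1.3 -1.6]
fit [532.15055518  39.40095102   1.32864936] -0.6403125
side check
ramp [237.3 226.5] [238.  191.9]
deck [249.8 205.6] [266.2 198.1]
crest [227.5 226.5] [216.9 184.7]
seat [223.7 223.1] [208.9 181.4]
kb [258.6 215. ] [213.6 205.9]
sp [250.  196.8] [266.3 196.7]
[[ 0.95   0.312  0.   ]
 [ 0.312 -0.95   0.   ]
 [ 0.    -0.    -1.   ]]
```

View pics/fit.png

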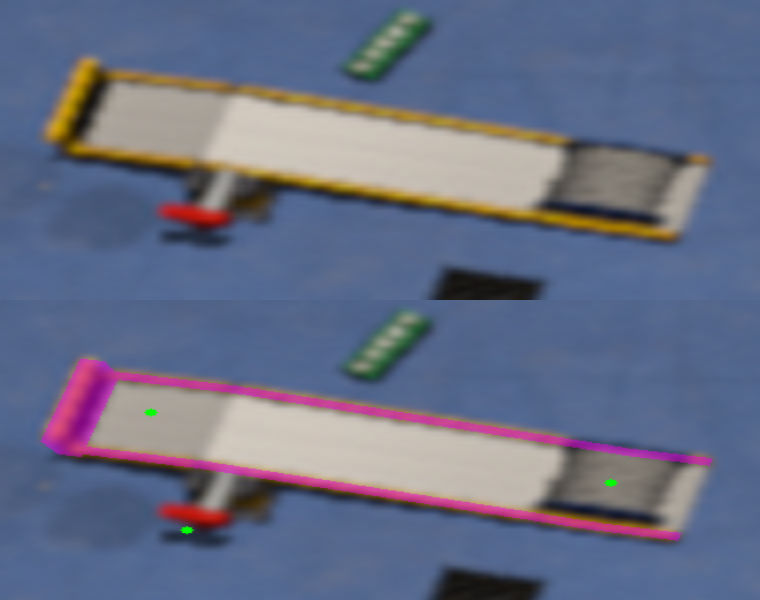

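Call:
servo_tool:
  commands:
    - [[0.32,-0.17,0,0,1],[0.64,-0.34,0,0,1],[0.96,-0.51,0,0,1]]

```text
time: 1.68
position: [270.0, -356.3, 231.4]
ee_rot: [3.102, 0.495, 0.001]
ft_force: [0.9, -0.6, -0.1]
opening: 0.378
grip_force: 0.0
```

Call:
servo_tool:
  commands:
    - [[0.32,-0.17,0,0,1],[0.64,-0.34,0,0,1],[0.96,-0.51,0,0,1]]

```text
time: 2.05
position: [383.1, -238.3, 231.6]
ee_rot: [3.101, 0.497, 0.001]
ft_force: [1.5, -0.8, 0.5]
opening: -0.001
grip_force: 0.0
```

Call:
servo_tool:
  commands:
    - [[0.3,-0.17,0.1,0.11,1],[0.6,-0.34,0.2,0.22,1],[0.94,-0.51,0.3,0.357,1],[0.94,-0.51,0.3,0.357,1]]

```text
time: 2.55
position: [493.6, -120.0, 184.8]
ee_rot: [-3.118, 0.374, 0.002]
ft_force: [-0.7, -0.3, 0.6]
opening: -0.001
grip_force: 0.0
```

```bash
cat >> h.py <<'E'
def go(x,y,z):
    "shares to bring the TCP to ramp-frame x,y,z"
    p=np.load("ramp.npy");o=sensors.get_obs();M=R.from_rotvec(o["ee_rot"]).as_matrix();t=r2w(p,[x,y,z])[0]
    c,s=np.cos(p[2]),np.sin(p[2]);d=o["position"]-[p[0],p[1],0]
    print("t",round(o["time"],2),"TCP in ramp",np.round([c*d[0]+s*d[1],-s*d[0]+c*d[1],d[2]],1),"yaw err deg",np.degrees(np.arctan2(-M[1,1],-M[0,1])-p[2]).round(2),
    "shares",((M.T@(t-o["position"]))/150).round(3),"F ramp",np.round([c*o["ft_force"][0]+s*o["ft_force"][1],-s*o["ft_force"][0]+c*o["ft_force"][1],o["ft_force"][2]],2),"open",round(o["opening"],3))
E
python3 -c "
from h import *
go(-155,0,100)
for l in('spool_center','spool'):
  for c in('top','side'):
    vision.camera(c) if l=='spool_center' else 0
    print(c,l,vision.spot_point(c,l)[:1])"
```

```text
t 2.55 TCP in ramp [-164.    -0.7  184.8] yaw err deg 0.19 shares [-0.004 -0.059  0.565] F ramp [-0.46  0.6   0.58] open -0.001
top spool_center [{'location': [264.3, 195.4], 'p': 0.51}]
side spool_center [{'location': [249.1, 199.1], 'p': 0.88}]
top spool [{'location': [265.9, 203.2], 'p': 0.65}]
side spool []
```

Call:
servo_tool:
  commands:
    - [[0,0,0.35,0,1],[0,0,0.7,0,1],[-0.004,0,0.9,0,1],[-0.004,0,1.0,0,1],[-0.004,0,1.0,0,1]]

```text
time: 3.48
position: [491.0, -123.2, 36.1]
ee_rot: [-3.118, 0.382, 0.001]
ft_force: [0.4, 0.0, 0.2]
opening: -0.004
grip_force: 0.0
```

```bash
python3 -c "
from h import *
go(-144,0,34)
a=vision.camera('side')[165:245,200:300];b=vision.camera('top')[165:225,190:290]
cv2.imwrite('pics/a.png',np.vstack([cv2.resize(a,(500,400),interpolation=2),cv2.resize(b,(333,200),interpolation=2) if 0 else cv2.resize(b,(500,200),interpolation=2)])[...,::-1])"
```

```text
t 3.48 TCP in ramp [-167.7    0.9   36.1] yaw err deg -0.11 shares [ 0.006 -0.158  0.014] F ramp [ 0.1  -0.35  0.24] open -0.004
```

View pics/a.png

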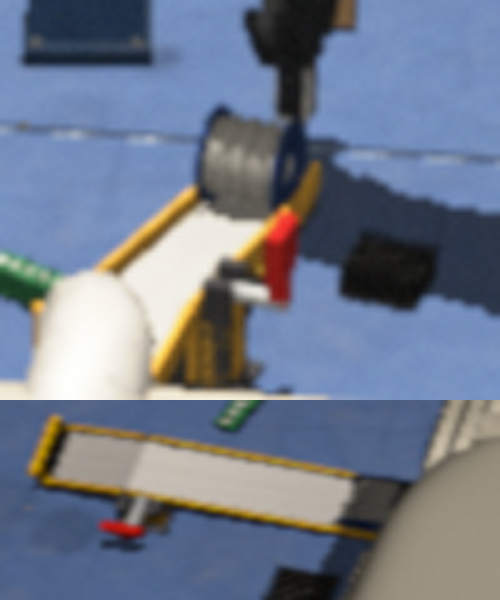

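```bash
python3 -c "
from h import *
for z in(36,60,80,100): print(((proj('side',[491,-123.2,z])[0]-[200,165])*5).round(), ((proj('top',[491,-123.2,z])[0]-[190,165])*[5,3.33]).round())
p=np.load('ramp.npy')
print(((proj('side',r2w(p,[[-100,-24,41],[-100,0,41],[-100,24,41]]))-[200,165])*5).round())"
```

```text
[290. 116.] [479. 123.]
[291.  80.] [481. 119.]
[292.  50.] [483. 116.]
[293.  19.] [485. 112.]
[[211. 152.]
 [250. 159.]
 [290. 167.]]
```

Call:
servo_tool:
  commands:
    - [[0.003,-0.035,0.005,0,1],[0.006,-0.07,0.01,0,1],[0.006,-0.1,0.01,0,1],[0.006,-0.12,0.01,0,1],[0.006,-0.135,0.01,0,1]]

```text
time: 4.2
position: [494.9, -113.0, 34.8]
ee_rot: [-3.113, 0.357, -0.001]
ft_force: [0.6, 0.1, 0.0]
opening: -0.004
grip_force: 0.0
```

```bash
python3 -c "
from h import *
go(-144,0,34)"
```

```text
t 4.2 TCP in ramp [-156.9   -0.4   34.8] yaw err deg 0.79 shares [-0.001 -0.086  0.006] F ramp [ 0.23 -0.52  0.03] open -0.004
```

Call:
servo_tool:
  commands:
    - [[0,-0.02,0,0,1],[0,-0.04,-0.003,0,1],[0,-0.06,-0.006,0,1],[0,-0.08,-0.01,0,1],[0,-0.1,-0.013,0,1]]

```text
time: 4.82
position: [496.7, -105.9, 37.0]
ee_rot: [-3.109, 0.34, -0.002]
ft_force: [-0.1, 0.2, 0.2]
opening: 0.0
grip_force: 0.0
```

```bash
python3 -c "
from h import *
go(-134,0,34)"
```

```text
t 4.83 TCP in ramp [-149.5   -0.4   37. ] yaw err deg 1.41 shares [-0.    -0.103  0.021] F ramp [0.21 0.12 0.2 ] open 0.0
```

Call:
servo_tool:
  commands:
    - [[0,0,0,0,1],[0,0,0,0,1]]

```text
time: 5.08
position: [496.7, -106.0, 36.9]
ee_rot: [-3.109, 0.34, -0.002]
ft_force: [-0.4, 0.4, -1.2]
opening: 0.001
grip_force: 0.0
```

```bash
python3 -c "
from h import *
go(-134,0,34); o=sensors.get_obs(); print(o['joint_positions'],o['qvel'],o['ee_rot'])"
```

```text
t 5.08 TCP in ramp [-149.6   -0.4   36.9] yaw err deg 1.4 shares [-0.    -0.104  0.021] F ramp [ 0.27  0.52 -1.18] open 0.001
[-0.21867397  0.42799717 -0.27769647  0.86518682  0.01417346  3.14059843] [-0.00075569  0.00046911 -0.00139316 -0.00190933 -0.00157626 -0.00023118] [-3.10898838e+00  3.39725360e-01 -2.29870540e-03]
```

Call:
servo_tool:
  commands:
    - [[0,0.1,0,-0.1,1],[0,0.1,0,-0.2,1],[0,0.1,0,-0.3,1],[0,0.1,0,-0.4,1],[0,0.1,0,-0.5,1]]

```text
time: 5.7
position: [493.4, -120.6, 36.6]
ee_rot: [-3.002, -0.884, -0.011]
ft_force: [0.1, -0.0, -0.2]
opening: 0.003
grip_force: 0.0
```

Call:
servo_tool:
  commands:
    - [[0,0,0,-0.12,1],[0,0,0,-0.24,1],[0,0,0,-0.36,1],[0,0,0,-0.48,1],[0,0,0,-0.48,1]]

```text
time: 6.32
position: [493.4, -120.6, 36.6]
ee_rot: [-2.475, -1.92, -0.017]
ft_force: [0.2, -0.0, 0.2]
opening: -0.001
grip_force: 0.0
```

```bash
sed -i 's/np.arctan2(-M\[1,1\],-M\[0,1\])/np.arctan2(M[1,0],M[0,0])/' h.py; python3 -c "
from h import *
go(-142,0,34)
print(sensors.get_obs()['joint_positions'])"
```

```text
t 6.33 TCP in ramp [-164.7   -0.7   36.6] yaw err deg -0.51 shares [ 0.151 -0.006  0.02 ] F ramp [ 0.03 -0.17  0.16] open -0.001
[-0.24825453  0.42877216 -0.27718227  0.86540853  0.01415918  1.57365505]
```

Call:
servo_tool:
  commands:
    - [[0.03,-0.005,0.01,-0.006,1],[0.06,-0.005,0.01,-0.006,1],[0.09,-0.005,0.01,-0.006,1],[0.12,-0.005,0.01,-0.006,1],[0.14,-0.005,0.01,-0.006,1]]

```text
time: 6.95
position: [498.0, -99.7, 35.5]
ee_rot: [-2.464, -1.935, -0.017]
ft_force: [0.8, 0.6, 0.2]
opening: -0.001
grip_force: 0.0
```

```bash
python3 -c "
from h import *
go(-142,0,34)"
```

```text
t 6.95 TCP in ramp [-143.2   -0.2   35.5] yaw err deg 0.15 shares [ 0.008 -0.001  0.01 ] F ramp [ 0.81 -0.65  0.22] open -0.001
```

Call:
servo_tool:
  commands:
    - [[0.02,0,0,0,1],[0.04,0,-0.003,0,1],[0.06,0,-0.006,0,1],[0.08,0,-0.01,0,1],[0.1,0,-0.013,0,1]]

```text
time: 7.58
position: [501.5, -85.5, 37.7]
ee_rot: [-2.464, -1.934, -0.017]
ft_force: [-0.6, -2.0, 1.2]
opening: 0.001
grip_force: 0.7
```

```bash
python3 -c "
from h import *
go(-128,0,37)
vision.camera('side');print(vision.spot_point('side','spool_center')[:1])
p=np.load('ramp.npy')
for x in(-100,-90,-80):print(x,proj('side',r2w(p,[x,0,41.4+.176*(x+100)])))"
```

```text
t 7.58 TCP in ramp [-128.6   -0.2   37.7] yaw err deg 0.13 shares [ 0.004 -0.001  0.005] F ramp [-2.09  0.07  1.21] open 0.001
[{'location': [246.6, 199.4], 'p': 0.8}]
-100 [[249.99934315 196.70847144]]
-90 [[248.82643647 197.74879754]]
-80 [[247.63764692 198.80321118]]
```

Call:
servo_tool:
  commands:
    - [[0.026,0,-0.0046,0,1],[0.052,0,-0.0092,0,1],[0.078,0,-0.0138,0,1],[0.104,0,-0.0184,0,1],[0.13,0,-0.023,0,1]]

```text
time: 8.3
position: [506.1, -66.3, 41.4]
ee_rot: [-2.464, -1.934, -0.017]
ft_force: [-0.0, -1.7, 1.0]
opening: 0.001
grip_force: 0.7
```

Call:
servo_tool:
  commands:
    - [[0.026,0,-0.0046,0,1],[0.052,0,-0.0092,0,1],[0.078,0,-0.0138,0,1],[0.104,0,-0.0184,0,1],[0.13,0,-0.023,0,1]]

```text
time: 8.93
position: [510.7, -47.5, 45.1]
ee_rot: [-2.464, -1.934, -0.017]
ft_force: [-0.9, -0.6, 1.3]
opening: 0.004
grip_force: 0.7
```

```bash
python3 -c "
from h import *
go(-89,0,43.9)
a=vision.camera('side')[165:245,200:300];print(vision.spot_point('side','spool_center')[:1])
p=np.load('ramp.npy')
for x in(-60,-50,-40):print(x,proj('side',r2w(p,[x,0,41.4+.176*(x+100)])))
b=vision.camera('top')[165:225,190:290]
cv2.imwrite('pics/b.png',np.vstack([cv2.resize(a,(500,400),interpolation=2),cv2.resize(b,(500,200),interpolation=2)])[...,::-1])"
```

```text
t 8.93 TCP in ramp [-89.5  -0.   45.1] yaw err deg 0.14 shares [ 0.003 -0.     0.008] F ramp [-0.8   0.7   1.34] open 0.004
[{'location': [243.2, 202.8], 'p': 0.88}]
-60 [[245.21111105 200.95546134]]
-50 [[243.97268804 202.05389808]]
-40 [[242.71702815 203.1676233 ]]
```

View pics/b.png

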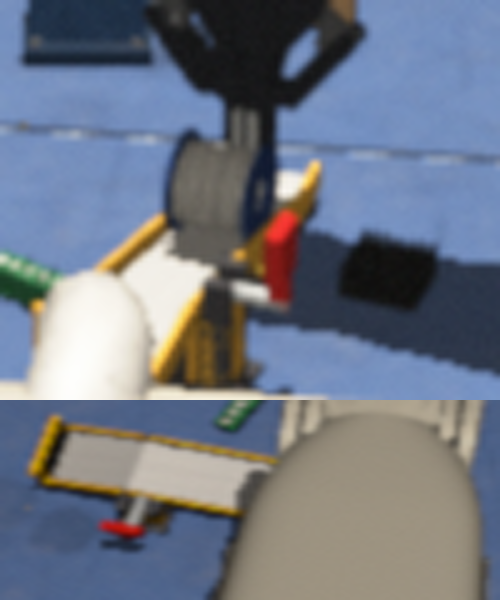

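Call:
servo_tool:
  commands:
    - [[0.026,0,-0.0046,0,1],[0.052,0,-0.0092,0,1],[0.078,0,-0.0138,0,1],[0.104,0,-0.0184,0,1],[0.13,0,-0.023,0,1]]

```text
time: 9.7
position: [515.4, -28.5, 48.9]
ee_rot: [-2.464, -1.934, -0.017]
ft_force: [-0.6, -1.3, 1.1]
opening: 0.002
grip_force: 0.7
```

Call:
servo_tool:
  commands:
    - [[0.026,0,-0.0046,0,1],[0.052,0,-0.0092,0,1],[0.078,0,-0.0138,0,1],[0.104,0,-0.0184,0,1],[0.13,0,-0.023,0,1]]

```text
time: 10.32
position: [519.9, -9.7, 52.6]
ee_rot: [-2.464, -1.934, -0.017]
ft_force: [-0.5, -0.8, 0.9]
opening: -0.003
grip_force: 0.7
```

Call:
servo_tool:
  commands:
    - [[0.026,0,-0.0046,0,1],[0.052,0,-0.0092,0,1],[0.078,0,-0.0138,0,1],[0.104,0,-0.0184,0,1],[0.13,0,-0.023,0,1]]

```text
time: 10.95
position: [524.6, 9.2, 56.3]
ee_rot: [-2.464, -1.934, -0.017]
ft_force: [0.1, -1.4, 0.6]
opening: 0.003
grip_force: 0.7
```

Call:
servo_tool:
  commands:
    - [[0.026,0,-0.0046,0,1],[0.052,0,-0.0092,0,1],[0.078,0,-0.0138,0,1],[0.104,0,-0.0184,0,1],[0.13,0,-0.023,0,1]]

```text
time: 11.58
position: [529.2, 28.1, 60.0]
ee_rot: [-2.464, -1.934, -0.017]
ft_force: [0.0, -1.2, 0.6]
opening: -0.003
grip_force: 0.7
```

```bash
python3 -c "
from h import *
go(20,0,65)
a=vision.camera('side')[165:245,200:300];print(vision.spot_point('side','spool_center')[:1])
p=np.load('ramp.npy')
for x in(20,30,40):print(x,proj('side',r2w(p,[x,0,41.4+.176*(x+100)])))"
```

```text
t 11.57 TCP in ramp [-11.7   0.2  60. ] yaw err deg 0.14 shares [ 0.212  0.002 -0.03 ] F ramp [-1.18 -0.31  0.59] open -0.003
[{'location': [232.6, 210.3], 'p': 0.78}]
20 [[234.80006386 210.18968629]]
30 [[233.41299978 211.41996232]]
40 [[232.00549179 212.66837135]]
```

Call:
servo_tool:
  commands:
    - [[0.026,0,-0.0046,0,1],[0.052,0,-0.0092,0,1],[0.078,0,-0.0138,0,1],[0.104,0,-0.0184,0,1],[0.13,0,-0.023,0,1]]

```text
time: 12.3
position: [533.8, 47.0, 63.8]
ee_rot: [-2.464, -1.934, -0.017]
ft_force: [-0.9, -2.0, 1.7]
opening: -0.002
grip_force: 0.7
```

Call:
servo_tool:
  commands:
    - [[0.02,0,-0.003,0,1],[0.04,0,-0.006,0,1],[0.06,0,-0.009,0,1],[0.08,0,-0.012,0,1],[0.1,0,-0.012,0,1]]

```text
time: 12.92
position: [537.4, 61.5, 65.8]
ee_rot: [-2.464, -1.934, -0.017]
ft_force: [0.1, -1.4, 0.5]
opening: -0.001
grip_force: 0.7
```

```bash
python3 -c "
from h import *
go(31,0,65)
a=vision.camera('side');print(vision.spot_point('side','spool_center')[:1])
p=np.load('ramp.npy')
for x,z in((60,69.6),(71,70.8),(96,67)):print(x,proj('side',r2w(p,[x,0,z])))"
```

```text
t 12.93 TCP in ramp [22.7  0.2 65.8] yaw err deg 0.14 shares [0.056 0.002 0.006] F ramp [-1.37 -0.41  0.47] open -0.001
[{'location': [229.3, 212.8], 'p': 0.65}]
60 [[229.12732406 215.2077905 ]]
71 [[227.5074737  216.89319428]]
96 [[223.7391036  223.05500291]]
```

Call:
servo_tool:
  commands:
    - [[0.013,0,0,0,1],[0.026,0,0,0,1],[0.039,0,0,0,1],[0.052,0,0,0,1],[0.065,0,0,0,1]]

```text
time: 13.65
position: [539.7, 71.2, 65.8]
ee_rot: [-2.463, -1.934, -0.018]
ft_force: [-0.6, -0.3, -0.0]
opening: 0.001
grip_force: 0.0
```

Call:
servo_tool:
  commands:
    - [[0.013,0,0,0,1],[0.026,0,0,0,1],[0.039,0,0,0,1],[0.039,0,0,0,1],[0.039,0,0,0,1]]

```text
time: 14.28
position: [541.0, 76.4, 65.9]
ee_rot: [-2.464, -1.934, -0.017]
ft_force: [-0.8, -0.9, 0.0]
opening: 0.004
grip_force: 0.0
```

```bash
python3 -c "
from h import *
go(56,0,60)
a=vision.camera('side')[165:245,200:300];print(vision.spot_point('side','spool_center')[:1])
b=vision.camera('top')[165:225,190:290]
cv2.imwrite('pics/c.png',np.vstack([cv2.resize(a,(500,400),interpolation=2),cv2.resize(b,(500,200),interpolation=2)])[...,::-1])"
```

```text
t 14.28 TCP in ramp [38.1  0.3 65.9] yaw err deg 0.14 shares [0.119 0.002 0.041] F ramp [-1.03  0.52  0.04] open 0.004
[{'location': [222.1, 222.9], 'p': 0.59}]
```

View pics/c.png

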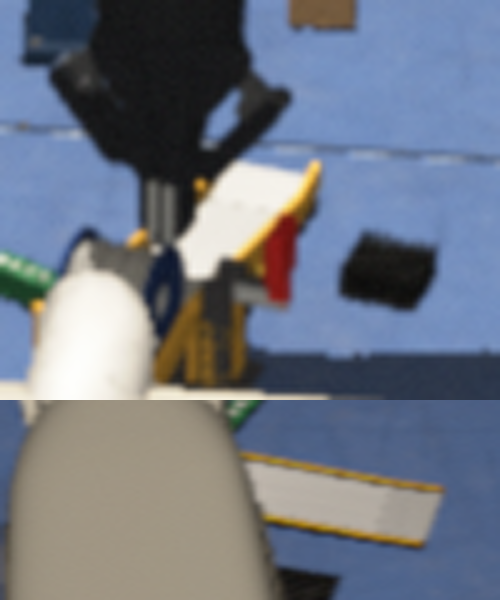

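Call:
servo_tool:
  commands:
    - [[0.025,0,0.01,0,1],[0.05,0,0.02,0,1],[0.075,0,0.02,0,1],[0.1,0,0.02,0,1],[0.115,0,0.02,0,1]]

```text
time: 15.05
position: [545.2, 93.6, 63.2]
ee_rot: [-2.464, -1.935, -0.017]
ft_force: [0.4, -0.4, -0.0]
opening: -0.005
grip_force: 0.0
```

Call:
servo_tool:
  commands:
    - [[0.004,0,0,0,1],[0.008,0,0,0,1],[0.012,0,0,0,1],[0.012,0,0,0,1]]

```text
time: 15.55
position: [545.6, 95.0, 63.2]
ee_rot: [-2.464, -1.934, -0.017]
ft_force: [-0.1, -0.0, 0.7]
opening: -0.001
grip_force: 0.0
```

```bash
python3 -c "
from h import *
go(56,0,60)"
```

```text
t 15.55 TCP in ramp [57.1  0.3 63.2] yaw err deg 0.14 shares [-0.008  0.002  0.021] F ramp [-0.04  0.13  0.71] open -0.001
```

Call:
servo_tool:
  commands:
    - [[0.007,0,0,0,1],[0.014,0,0,0,1],[0.021,0,0,0,1],[0.028,0,0,0,1]]

```text
time: 16.05
position: [545.6, 95.4, 63.2]
ee_rot: [-2.47, -1.934, -0.008]
ft_force: [-2.2, -12.1, 3.6]
opening: 0.0
grip_force: 6.1
```

Call:
servo_tool:
  commands:
    - [[0.007,0,0,0,1],[0.007,0,0,0,1]]

```text
time: 16.3
position: [545.6, 95.4, 63.2]
ee_rot: [-2.472, -1.934, -0.005]
ft_force: [-3.7, -12.5, 4.4]
opening: 0.001
grip_force: 6.6
```

Call:
servo_tool:
  commands:
    - [[-0.03,0,0,0,1],[-0.07,0,0,0,1],[-0.12,0,-0.05,0,1],[-0.15,0,-0.3,0,1],[-0.15,0,-0.6,0,1]]

```text
time: 16.92
position: [540.3, 76.6, 153.5]
ee_rot: [-2.463, -1.933, -0.014]
ft_force: [0.3, 0.4, 0.3]
opening: 0.001
grip_force: 0.0
```

```bash
python3 -c "
from h import *
go(57,110,150)"
```

```text
t 16.93 TCP in ramp [ 38.1   1.  153.5] yaw err deg 0.13 shares [ 0.127 -0.726  0.027] F ramp [ 0.47 -0.18  0.34] open 0.001
```

Move behind the keeper, high.

Call:
servo_tool:
  commands:
    - [[0.04,-0.22,0,0,1],[0.08,-0.45,0,0,1],[0.127,-0.65,0,0,1],[0.127,-0.73,0,0,1],[0.127,-0.73,0,0,1]]

```text
time: 17.55
position: [439.4, 121.6, 153.8]
ee_rot: [-2.464, -1.936, -0.019]
ft_force: [1.0, -0.8, -0.6]
opening: 0.002
grip_force: 0.0
```

```bash
python3 -c "
from h import *
go(57,110,78)
a=vision.camera('side')[165:245,200:300]
for l in('keeper_back','spool_center'):print(vision.spot_point('side',l)[:1])
p=np.load('ramp.npy')
for y in(81,77,73):print(y,proj('side',r2w(p,[57,y,86])))
b=vision.camera('top')[165:225,190:290]
cv2.imwrite('pics/d.png',np.vstack([cv2.resize(a,(500,400),interpolation=2),cv2.resize(b,(500,200),interpolation=2)])[...,::-1])"
```

```text
t 17.55 TCP in ramp [ 57.6 109.8 153.8] yaw err deg 0.19 shares [-0.011 -0.002  0.505] F ramp [-0.5  -1.15 -0.59] open 0.002
[{'location': [231.3, 223.7], 'p': 0.72}]
[{'location': [225.5, 226.1], 'p': 0.6}]
81 [[259.75665766 215.22329093]]
77 [[258.23860915 214.91589184]]
73 [[256.72347144 214.60908218]]
```

View pics/d.png

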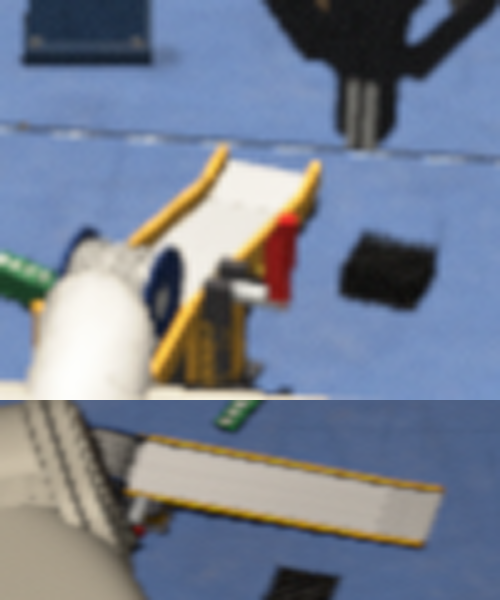

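Call:
servo_tool:
  commands:
    - [[0,0,0.15,0,1],[0,0,0.3,0,1],[0,0,0.43,0,1],[0,0,0.5,0,1]]

```text
time: 18.25
position: [439.6, 122.1, 77.1]
ee_rot: [-2.464, -1.933, -0.015]
ft_force: [0.3, -0.3, 0.3]
opening: 0.001
grip_force: 0.0
```

Call:
servo_tool:
  commands:
    - [[0,0.03,0,0,1],[0,0.06,0,0,1],[0,0.09,0,0,1],[0,0.12,0,0,1],[0,0.15,0,0,1]]

```text
time: 18.88
position: [461.8, 117.2, 78.6]
ee_rot: [-2.464, -1.934, -0.018]
ft_force: [-1.9, 0.7, 0.5]
opening: -0.002
grip_force: 0.8
```

```bash
python3 -c "
from h import *
go(57,60,78)"
```

```text
t 18.88 TCP in ramp [58.6 86.9 78.6] yaw err deg 0.14 shares [-0.011  0.179  0.004] F ramp [0.23 2.05 0.46] open -0.002
```

Call:
servo_tool:
  commands:
    - [[0,0.035,0,0,1],[0,0.07,0,0,1],[0,0.1,0,0,1],[0,0.13,0,0,1],[0,0.15,0,0,1]]

```text
time: 19.5
position: [483.5, 111.7, 78.2]
ee_rot: [-2.464, -1.934, -0.017]
ft_force: [-1.5, 0.3, 0.9]
opening: -0.002
grip_force: 0.8
```

Call:
servo_tool:
  commands:
    - [[0,0.01,0,0,1],[0,0.02,0,0,1],[0,0.03,0,0,1],[0,0.03,0,0,1]]

```text
time: 20.0
position: [487.8, 110.7, 78.2]
ee_rot: [-2.464, -1.934, -0.017]
ft_force: [-0.7, -0.4, 0.0]
opening: -0.0
grip_force: 0.4
```

```bash
python3 -c "
from h import *
go(57,55,78)"
```

```text
t 20.0 TCP in ramp [58.6 60.2 78.2] yaw err deg 0.14 shares [-0.011  0.034  0.001] F ramp [-0.58  0.6   0.02] open -0.0
```

Creep on until the end stop is felt.

Call:
servo_tool:
  commands:
    - [[0,0.008,0,0,1],[0,0.016,0,0,1],[0,0.024,0,0,1],[0,0.024,0,0,1]]

```text
time: 20.5
position: [491.1, 109.9, 78.2]
ee_rot: [-2.464, -1.934, -0.017]
ft_force: [-1.6, -0.2, 0.2]
opening: -0.003
grip_force: 0.8
```

Call:
servo_tool:
  commands:
    - [[0,0.007,0,0,1],[0,0.014,0,0,1],[0,0.014,0,0,1]]

```text
time: 20.88
position: [491.2, 109.8, 78.2]
ee_rot: [-2.461, -1.933, -0.013]
ft_force: [-7.8, 0.7, 5.9]
opening: 0.001
grip_force: 3.7
```

Call:
servo_tool:
  commands:
    - [[0,0.008,0,0,1],[0,0.008,0,0,1]]

```text
time: 21.12
position: [491.2, 109.8, 78.2]
ee_rot: [-2.459, -1.932, -0.011]
ft_force: [-9.9, 2.4, 9.0]
opening: -0.0
grip_force: 5.2
```

Call:
servo_tool:
  commands:
    - [[0,-0.04,0,0,1],[0,-0.1,0,0,1],[0,-0.2,0,0,1],[0,-0.3,-0.2,0,1],[0,-0.3,-0.5,0,1]]

```text
time: 21.75
position: [447.2, 118.6, 152.5]
ee_rot: [-2.461, -1.934, -0.01]
ft_force: [1.5, 0.7, 0.9]
opening: -0.001
grip_force: 0.0
```

Call:
servo_tool:
  commands:
    - [[-0.2,-0.2,-0.3,0,1],[-0.5,-0.3,-0.4,0,1],[-0.8,-0.4,-0.4,0,1],[-0.95,-0.4,-0.4,0,1],[-0.95,-0.4,-0.4,0,1]]

```text
time: 22.38
position: [357.2, -6.9, 211.4]
ee_rot: [-2.467, -1.931, -0.018]
ft_force: [0.2, 0.1, -0.6]
opening: 0.001
grip_force: 0.0
```

Call:
servo_tool:
  commands:
    - [[-0.3,0,0,0,1],[-0.6,0,0,0,1],[-0.9,0,0,0,1],[-0.95,0,0,0,1],[-0.95,0,0,0,1]]

```text
time: 23.0
position: [324.5, -144.2, 209.0]
ee_rot: [-2.464, -1.933, -0.018]
ft_force: [0.3, 0.3, -0.7]
opening: 0.002
grip_force: 0.0
```

```bash
python3 -c "
from h import *
go(0,0,200)
a=vision.camera('side')[165:245,200:300];b=vision.camera('top')[165:230,180:280]
for c in('side','top'):
  for l in('keeper_back','spool_center'):print(c,l,vision.spot_point(c,l)[:1])
p=np.load('ramp.npy')
for c in('side','top'):print(proj(c,r2w(p,[[57,45,86],[57,81,86],[96,0,67]])).round(1).tolist())
cv2.imwrite('pics/e.png',np.hstack([cv2.resize(a,(400,320),interpolation=2),cv2.resize(b,(400,320),interpolation=2)])[...,::-1])"
```

```text
t 23.0 TCP in ramp [-228.   157.6  209. ] yaw err deg 0.11 shares [1.517 1.054 0.082] F ramp [ 0.39 -0.17 -0.66] open 0.002
side keeper_back [{'location': [247.2, 213.4], 'p': 0.41}]
side spool_center [{'location': [221.6, 222.7], 'p': 0.53}]
top keeper_back [{'location': [218.2, 197.8], 'p': 0.47}]
top spool_center [{'location': [208.6, 180.5], 'p': 0.62}]
[[246.2, 212.5], [259.8, 215.2], [223.7, 223.1]]
[[216.2, 196.2], [213.4, 206.8], [208.9, 181.4]]
```

View pics/e.png

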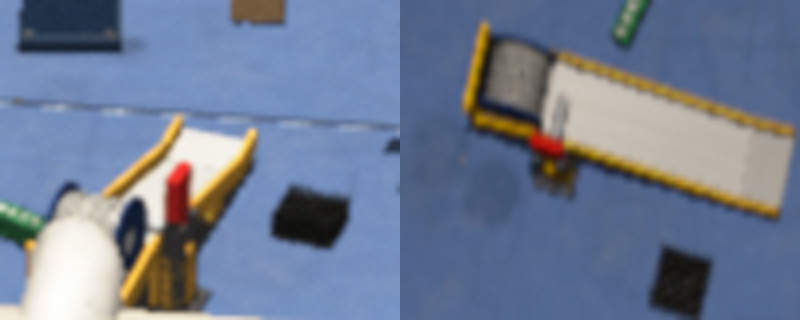

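The spool sits against the stop, at (208.6, 180.5) in the top picture. The paddle is fully in and its bolt lies across the lane behind the spool. The arm is clear.

```bash
python3 -c "
from cell import order
print(order.close_job())"
```

```text
the job is handed in; nothing more can be done
None
```

The job is handed in at about 23 s: the spool was rolled over the crest and rests home against the stop, the keeper is fully in behind it, no loose things were touched, and the arm is clear.

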